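# Clamp a paint-section mount in the spectrometer's torque press

## Robot

A 6-joint arm with a two-finger parallel gripper is mounted at the origin on the work surface. World frame = base frame: x ahead of the robot, y to its left, z up, the work surface at z = 0. Lengths are in mm, angles in rad, forces in N, time in s.
With the tool pointing down it reaches from about 400 to 925 mm from the base axis. Payload 12.5 kg.
Tool frame: the origin (TCP) lies on the centre line of the jaws, within the pads' length; the fingertips stand 17 mm ahead of it and the grasp point (between the pads) lies 2 mm behind it; z points along the fingers, y is the line along which they close (so a half turn about z gives the same grasp; the last joint's range is limited). The gripper opens to 95 mm and grips with 3 to 60 N. Pads are 20 mm wide; open, the fingers measure 119 mm over their backs; the gripper's body (75 mm by 180 mm) begins 59 mm behind the grasp point.
Start: joints at [-1.293, 0.491, 1.559, -0, 1.092, -0.106], TCP at [234.053, -579.538, 231.661] pointing down, gripper open.
Joint ranges: [-3.1, 3.1], [-0.84, 2.19], [0.05, 2.79], [-1.13, 4.28], [0.06, 2.93], [-2.69, 2.69]. Speed limits (rad/s): [2.22, 2.22, 2.79, 3.14, 3.14, 3.14].

## Interface

Orientations are given as [roll, pitch, yaw] about the fixed x, y, z axes, in that order (R = Rz(yaw) Ry(pitch) Rx(roll)).
In Python, from cell import env gives the robot as it stands.
- The arm moves only by the tool drive_tool, never from a script. Its argument "deltas" is text: rows parted by semicolons, each of 4 numbers parted by spaces: the shift along the world's x, y, z normalised to -1 to 1, where 1 is 100 mm, then the turn about the world's z normalised to -1 to 1, where 1 is 180 degrees. A call has 1 to 10 rows; each row shifts and turns the commanded pose from where the row before left it; what a row does not reach is not made up. A row lasts 1/12 s, in which the tool goes at most 41.7 mm and 7.16 degrees, less where a joint would pass 70% of its speed; a pose out of reach is approached as far as the arm can. A call with a number of a shift or a turn outside -1 to 1 is refused whole. A call with a gripper value outside its range is refused whole. "gripper" is the closure, from 0 (fully open) to 1 (shut), set as the call begins (left out, the last holds). The fingers move at their own pace and stop on an object; the grip force is fixed at half the most. Time passes only in rows, so rows that do not move let the fingers close. It gives the time, the measured TCP pose, the force, the opening and the grip force at its end, in the units of the state.
- env.state(): the state, without advancing time (a new reading comes with each control period).
- env.read_camera(name): name is "scene" or "top"; returns (picture, depth): 400x640x3 uint8, red, green, blue; 400x640 float32, mm along the optical axis (not along the pixel's ray), 0 where there is no reading.
- env.camera_params(name): a dict with "mtx" (3x3 intrinsics, pixels), "camera_from_world" (4x4, takes a point from world to camera coordinates). Camera axes: x right, y down, z forward; pixel columns grow to the right and rows downward; lengths in mm; the calibration is good to about 2 mm. A picture is of the moment at which its call begins. camera_params takes no time and is no camera call.
- env.job_done(): hands the job in; it is judged then, once.
The state is a dict: "t": time; "joints": joint angles; "qvel": joint speeds; "tau": joint torques, N m; "eef_pos": TCP position; "tcp_rot": TCP orientation; "ft_force": force on the tool from outside, world axes, zero at the start; "moment": the same for the moment, N m; "opening": opening from 0.0 (shut) to 1.0 (fully open); "grip_force": force on a finger pad.
Only numpy, scipy, OpenCV 4.12 (cv2) and the standard library are available. Lean on these libraries where they do the work, as an engineer would, in place of code of your own. Each camera call takes 0.05 s, during which the arm holds its last target. There are 200 camera calls.

## Task

Get the blue resin mount ready to be measured on the infrared spectrometer: set it down gently and upright on the round crystal plate, centred on the crystal, then swing the press arm over it until it meets its stop, and then turn the torque knob on the arm clockwise until it clicks over and stays in its notch, pressing on the mount. If the arm is in the way at first, swing it clear; do not knock the crystal plate, and leave the other mounts, the tools and the bottles where they are.

Things in the scene. Friction and masses are not known exactly. Their poses are not given: they have to be found in the camera images.
- mount_blue_center (a point): centre (half-way up) of the blue resin mount, the one to be measured: an upright solid cylinder 30 mm across, 20 mm high, about 22 g, standing in the tray
- crystal (a point): centre of the round steel crystal plate's top face (64 mm across, 4 mm proud of the deck, 64 mm above the bench). Its z is up; its x points to the back of the instrument, its y to the left. The press arm's pivot is a vertical post 105 mm along +x from this point, 24 mm thick (38 mm at the arm's hub), its top 135 mm above the bench
- ftir: the spectrometer, fixed to the bench; origin on the bench right under the crystal, axes as the crystal's. The deck is 240 mm by 190 mm and 60 mm high (x -65..175, y -95..95 mm from the crystal axis); behind it (x 175..355, y -115..115 mm) the dark blue optics housing is 125 mm high.
- press_arm (a joint): swing of the grey press arm about its post, rad: 0 = at its stop, knob right above the crystal (arm along the crystal's -x); positive = swung out, counter-clockwise from above, towards the crystal's -y, up to 1.7. Stays where it is left (0.1 N m of friction). From about 1.3 on, the space above the crystal is clear for a gripper whose wide side lies across the deck (along y)
- bar_grip (a point): middle of the bar of the press arm, 56 mm from the pivot axis, half-way up: the bar is 24 mm wide and 22 mm high (105 to 127 mm above the bench) with free space below and on both sides, and can be pinched here from above. The point's x points along the arm from the knob to the pivot
- knob_grip (a point): centre of the torque knob at half its height, on its axis, 105 mm from the pivot axis: a black knurled cylinder 40 mm across and 26 mm high with a red top and white line (139 to 165 mm above the bench), on a 20 mm collar 12 mm high above the arm
- torque_knob (a joint): angle of the torque knob, rad: 0 = wound back, as it starts; positive = clockwise from above (tightening). Needs 0.06 N m at first and stays where it is left; from 1.35 a spring detent resists it (up to 0.25 N m in all) and pushes it back to 1.35 if let go; past 2.0 it clicks over by itself to its notch at 2.4 to 2.5 and stays there. Two grasps of up to 1.4 rad will do it
- anvil: small steel pressing foot, 8 mm across, under the knob: it goes down 2.5 mm for each rad of the knob. Wound back, with the arm at its stop, it hangs about 4 mm above a mount standing on the crystal; in the notch it presses the mount with about 10 N by its spring
- atr_plate: the steel crystal plate, 64 mm across and 4 mm thick, fixed on the deck; origin under its centre
- mount_amber_center (a point): centre of the amber mount, same size as the blue one, in the tray; leave it
- mount_clear_center (a point): centre of the pale clear mount, same size as the blue one, in the tray; leave it
- tray: grey tray fixed to the bench, 200 mm (x) by 150 mm (y), floor 4 mm high, rim 10 mm high; origin under its centre. The three mounts stand in a row along its x axis, about 56 mm apart, at y about -15 mm
- vial_rack: blue rack of capped vials fixed to the bench, 180 mm (x) by 100 mm (y), 55 mm high; origin under its centre
- tweezers: steel tweezers, 125 mm long, 6 mm high, lying in the tray along its x axis, about 67 mm from the row of mounts (+y side); leave it
- reference: loose black reference disc with brass centre, 32 mm across, 10 mm high, standing on the spectrometer's deck near the crystal plate; origin under its centre; leave it
- solvent: amber bottle with blue cap, 48 mm across, 105 mm high; origin under its centre; leave it
- reagent: white jar with red lid, 64 mm across, 85 mm high; origin under its centre; leave it
- marker: white marker pen with blue cap, 124 mm long, 13 mm thick, lying on the spectrometer's deck along its right edge (crystal's -y side); origin under its middle; leave it
- mount_blue: the blue mount itself, upright; origin under its centre, 10 mm below the centre point above

How it is judged:
By the outcome, as a careful person would: the job done as asked, in the order asked, and still so for the second after the job is handed in, with the robot touching nothing.
It also fails if it takes over 70 s, if anything falls off the work surface, if the arm or the gripper's body presses on something with over 40 N, if the wrist force passes 120 N, or if a joint passes its speed limit or range.

## Working session

There is one attempt and no reset: what is moved stays moved. The work goes in short steps, Python scripts to look and compute and a tool call to move; the robot and the scene stay as the last step left them, time stands still between calls to the robot, and variables do not carry over. Pictures are saved under pics/ and viewed, at most 10 in all, crops included, and the job is handed in when it is done.

Besides the shell and the picture viewer there is one more tool, called after ">>>" in YAML: its name, and indented under it one key for each argument. drive_tool: Moves the arm, as the interface text tells. Its arguments: {"type":"object","properties":{"deltas":{"type":"string"},"gripper":{"type":"number"}},"required":["deltas"]}

```bash
ls; mkdir -p pics
cat > h.py <<'E'
import numpy as np, cv2
from cell import env
def snap(c,fn):
    im,d=env.read_camera(c); cv2.imwrite(f'pics/{fn}.png',im[:,:,::-1]); np.save(f'pics/{fn}.npy',d); return im,d
def ray(c,u,v,z):
    "world point on pixel ray at height z"
    p=env.camera_params(c); K=np.array(p['mtx']);T=np.linalg.inv(np.array(p['camera_from_world']))
    r=T[:3,:3]@np.linalg.inv(K)@[u,v,1]; o=T[:3,3]; return o+r*(z-o[2])/r[2]
def dep(c,u,v,d):
    p=env.camera_params(c); K=np.array(p['mtx']);T=np.linalg.inv(np.array(p['camera_from_world']))
    return T[:3,:3]@(np.linalg.inv(K)@[u,v,1]*d[int(v),int(u)])+T[:3,3]
def proj(c,P):
    p=env.camera_params(c); q=np.array(p['camera_from_world'])@[*P,1]; q=np.array(p['mtx'])@q[:3]; return q[:2]/q[2]
E
python3 - <<'E'
from h import *
snap('top','t0');snap('scene','s0')
for c in('top','scene'):
    p=env.camera_params(c);print(np.round(np.linalg.inv(p['camera_from_world']),2),p['mtx'])
print(env.state())
E
```

```text
pics
[[ 1.00000e-02 -1.00000e+00  8.00000e-02  4.47860e+02]
 [-1.00000e+00 -1.00000e-02 -2.00000e-02  5.24000e+00]
 [ 3.00000e-02 -8.00000e-02 -1.00000e+00  1.16714e+03]
 [ 0.00000e+00  0.00000e+00  0.00000e+00  1.00000e+00]] [[383.91220695   0.         322.90708476]
 [  0.         383.91220695 192.83873695]
 [  0.           0.           1.        ]]
[[-3.00000e-02  7.90000e-01 -6.20000e-01  1.41739e+03]
 [ 1.00000e+00  2.00000e-02 -2.00000e-02  1.02900e+01]
 [-1.00000e-02 -6.20000e-01 -7.90000e-01  1.23627e+03]
 [ 0.00000e+00  0.00000e+00  0.00000e+00  1.00000e+00]] [[428.83667112   0.         329.26891642]
 [  0.         428.83667112 202.5437936 ]
 [  0.           0.           1.        ]]
{'t': 0.1, 'joints': array([-1.29257787e+00,  4.91497553e-01,  1.55939547e+00,  2.86251227e-05,
        1.09170783e+00, -1.05604563e-01]), 'qvel': array([ 2.29900915e-04, -2.78350813e-03, -7.66209016e-05,  1.69281447e-03,
       -1.58463611e-03,  6.16835134e-04]), 'tau': array([ 2.99141131e-03, -6.13620615e+01, -2.58606756e+01,  6.94080396e-02,
        4.69982601e-02, -5.24400969e-05]), 'eef_pos': array([ 234.01101947, -579.31903891,  231.11885433]), 'tcp_rot': array([-3.14059275e+00, -1.31519616e-04,  3.83809742e-01]), 'ft_force': array([ 0.07472652,  0.32423193, -0.0019076 ]), 'moment': array([-0.03360504,  0.03259217, -0.00034835]), 'grip_force': 0.0, 'opening': 1.0013999043261195}
```

View pics/t0.png

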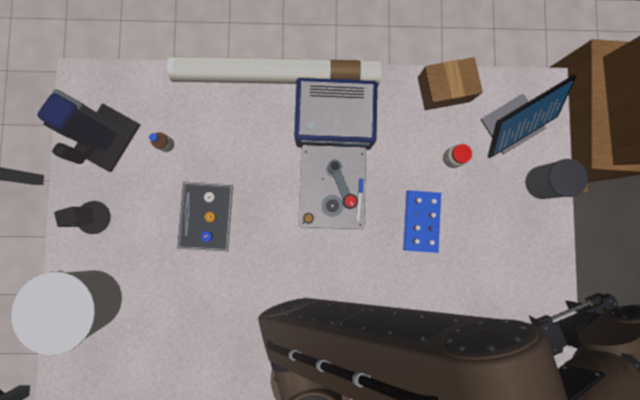

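View pics/s0.png

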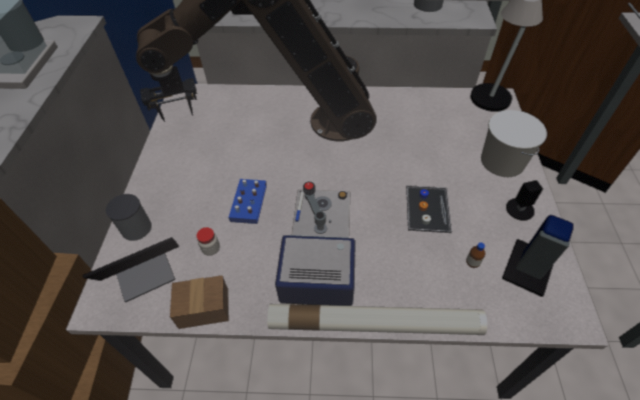

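Run:
```python
from h import *
im=cv2.imread('pics/t0.png')
a=cv2.resize(im[140:240,290:380],None,fx=6,fy=6,interpolation=cv2.INTER_CUBIC)
b=cv2.resize(im[175:260,170:240],None,fx=3.5,fy=6,interpolation=cv2.INTER_CUBIC)
a=cv2.resize(im[140:240,290:380],(540,600),interpolation=cv2.INTER_CUBIC)
b=cv2.resize(im[175:260,170:240],(245,298),interpolation=cv2.INTER_CUBIC)
o=np.zeros((600,790,3),np.uint8);o[:,:540]=a;o[:298,545:]=b
cv2.imwrite('pics/c0.png',o)
```

```text
(no output)
```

View pics/c0.png

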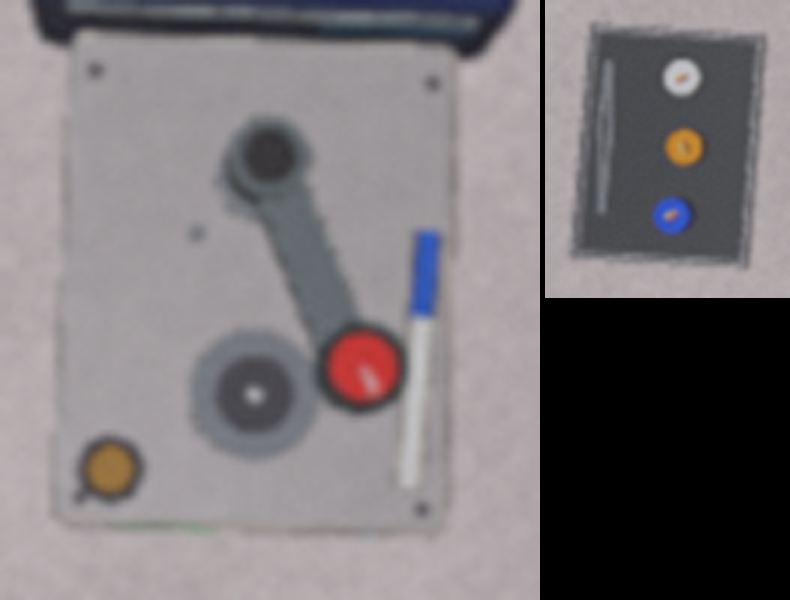

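Run:
```python
from h import *
im=cv2.imread('pics/t0.png');d=np.load('pics/t0.npy');hsv=cv2.cvtColor(im,cv2.COLOR_BGR2HSV)
def cen(m,x0,x1,y0,y1):
    k=np.zeros_like(m);k[y0:y1,x0:x1]=m[y0:y1,x0:x1];M=cv2.moments(k,True);return M['m10']/M['m00'],M['m01']/M['m00'],M['m00']
H,S,V=cv2.split(hsv)
blue=((H>100)&(H<130)&(S>130)).astype(np.uint8); red=(((H<8)|(H>172))&(S>120)).astype(np.uint8)
u,v,n=cen(blue,195,220,228,246);print('blue',u,v,n,ray('top',u,v,24),dep('top',u,v,d))
u,v,n=cen(((H>8)&(H<25)&(S>150)).astype(np.uint8),200,220,207,227);print('amber',u,v,ray('top',u,v,24))
u,v,n=cen((V>150).astype(np.uint8),202,216,190,204);print('clear',u,v,ray('top',u,v,24))
u,v,n=cen(red,335,365,185,215);print('knob',u,v,n,ray('top',u,v,165),dep('top',u,v,d))
c=lambda x,y:(x/6+290-.42,y/6+140-.42)
for nme,p,z in[('crystal',c(255,394),64),('post',c(270,153),135),('corner FL',c(55,523),60),('FR',c(445,532),60),('ref',c(111,467),70),('BL',c(73,35),60),('BR',c(457,45),60)]:
    print(nme,p,ray('top',*p,z),dep('top',*p,d))
```

```text
blue 206.11111111111111 236.01234567901236 81.0 [407.61300249 319.19462543  24.        ] [407.58858889 319.38509299  23.30649549]
amber 209.7972972972973 216.54054054054055 [464.831239   310.30937523  24.        ]
clear 208.5810810810811 196.5810810810811 [523.81839905 315.82086392  24.        ]
knob 350.15533980582524 200.45631067961165 103.0 [508.46247458 -91.0518469  165.        ] [508.14937107 -90.55440597 170.17714151]
crystal (332.08, 205.2466666666667) [500.18413593 -48.68731436  64.        ] [500.2301061  -48.73468653  63.03091193]
post (334.58, 165.08) [606.02154546 -51.16938656 135.        ] [605.25156639 -50.89478833 140.02460834]
corner FL (298.74666666666667, 226.7466666666667) [437.62021356  46.36179928  60.        ] [437.08706972  48.50398444   2.32849036]
FR (363.74666666666667, 228.2466666666667) [ 435.07037152 -140.69133931   60.        ] [ 434.39077076 -148.44849583    1.147811  ]
ref (308.08, 217.41333333333333) [464.46110819  19.80778783  70.        ] [464.38102213  19.73751989  75.29119462]
BL (301.74666666666667, 145.41333333333336) [674.12772448  41.06516274  60.        ] [676.52243571  41.44433646  48.28282912]
BR (365.74666666666667, 147.08) [ 671.9549765  -146.29267204   60.        ] [ 673.73058029 -147.49328764   51.22784955]
```

>>> drive_tool:
  deltas: "0.2 0.317 0 0;0.2 0.317 0 0;0.2 0.317 0 0;0.2 0.317 0 0;0.2 0.317 0 0;0.2 0.317 0 0;0.2 0.317 0 0;0.2 0.317 0 0"
  gripper: 0.2

```text
t: 0.77
eef_pos: [394.6, -324.2, 231.5]
tcp_rot: [-3.141, 0.0, 0.384]
ft_force: [0.1, 0.6, 0.6]
opening: 0.803
grip_force: 0.0
```

>>> drive_tool:
  deltas: "0.2 0.317 0 0;0.2 0.317 0 0;0.2 0.317 0 0;0.2 0.317 0 0;0.2 0.317 0 0;0.2 0.317 0 0;0.2 0.317 0 0;0.2 0.317 0 0;0 0 0 0;0 0 0 0"
  gripper: 0.2

```text
t: 1.6
eef_pos: [554.4, -70.7, 231.1]
tcp_rot: [-3.141, 0.001, 0.387]
ft_force: [0.1, 0.6, 0.2]
opening: 0.801
grip_force: 0.0
```

>>> drive_tool:
  deltas: "0 -0.01 -0.3 0;0 0 -0.3 0;0 0 -0.3 0;0 0 -0.23 0;0 0 0 0;0 0 0 0"

```text
t: 2.1
eef_pos: [553.4, -74.2, 118.3]
tcp_rot: [-3.14, 0.002, 0.383]
ft_force: [0.2, 0.3, 0.8]
opening: 0.799
grip_force: 0.0
```

>>> drive_tool:
  deltas: "0 0 0 0;0 0 0 0;0 0 0 0;0 0 0 0;0 0 0 0;0 0 0 0;0 0 0 0;0 0 0 0"
  gripper: 1

```text
t: 2.77
eef_pos: [554.1, -73.3, 118.7]
tcp_rot: [3.141, -0.0, 0.384]
ft_force: [-0.3, 0.3, 0.1]
opening: 0.298
grip_force: 0.0
```

Run:
```python
import numpy as np
# bar-grip path: pivot P, radius from actual tcp; 1.0 rad ccw in 12 rows of ~0.0917
P=np.array([606,-51.2]);T=np.array([554.4,-71.7]);a=T-P
for k in range(1,13):
    t=1.1*k/12;c,s=np.cos(t),np.sin(t);q=P+np.array([[c,-s],[s,c]])@a
    t0=1.1*(k-1)/12;c,s=np.cos(t0),np.sin(t0);q0=P+np.array([[c,-s],[s,c]])@a
    print(np.round((q-q0)/100,3),round(1.1/12/np.pi,4))
```

```text
[ 0.021 -0.046] 0.0292
[ 0.025 -0.044] 0.0292
[ 0.029 -0.042] 0.0292
[ 0.033 -0.039] 0.0292
[ 0.036 -0.036] 0.0292
[ 0.039 -0.032] 0.0292
[ 0.042 -0.029] 0.0292
[ 0.045 -0.025] 0.0292
[ 0.047 -0.02 ] 0.0292
[ 0.048 -0.016] 0.0292
[ 0.05  -0.012] 0.0292
[ 0.05  -0.007] 0.0292
```

>>> drive_tool:
  deltas: "0 0 0 0;0 0 0 0;0 0 0 0;0 0 0 0"
  gripper: 1

```text
t: 3.1
eef_pos: [553.8, -73.0, 118.6]
tcp_rot: [-3.141, 0.0, 0.384]
ft_force: [-1.9, 5.0, 2.0]
opening: 0.25
grip_force: 29.9
```

>>> drive_tool:
  deltas: "0.021 -0.046 0 0.0292;0.025 -0.044 0 0.0292;0.029 -0.042 0 0.0292;0.033 -0.039 0 0.0292;0.036 -0.036 0 0.0292;0.039 -0.032 0 0.0292"

```text
t: 3.6
eef_pos: [572.4, -96.3, 118.7]
tcp_rot: [-3.141, -0.001, 0.939]
ft_force: [1.2, 13.0, 2.3]
opening: 0.253
grip_force: 29.9
```

>>> drive_tool:
  deltas: "0.042 -0.029 0 0.0292;0.045 -0.025 0 0.0292;0.047 -0.02 0 0.0292;0.048 -0.016 0 0.0292;0.05 -0.012 0 0.0292;0.05 -0.007 0 0.0292;0 0 0 0"

```text
t: 4.18
eef_pos: [600.6, -106.3, 118.6]
tcp_rot: [-3.14, -0.002, 1.491]
ft_force: [-3.5, 14.6, 7.0]
opening: 0.251
grip_force: 30.0
```

>>> drive_tool:
  deltas: "0 0 0 0;0 0 0 0;0 0 0 0;0 0 0 0"
  gripper: 0.5

```text
t: 4.52
eef_pos: [600.6, -108.5, 118.6]
tcp_rot: [3.141, 0.0, 1.484]
ft_force: [0.4, -1.2, -0.7]
opening: 0.468
grip_force: 0.0
```

>>> drive_tool:
  deltas: "0 0 0.3 0;0 0 0.3 0;0 0 0.3 0;0 0 0.2 0;0 0 0 0;0 0 0 0"

```text
t: 5.02
eef_pos: [600.7, -108.5, 229.5]
tcp_rot: [3.139, 0.001, 1.484]
ft_force: [-0.1, 0.0, 0.3]
opening: 0.498
grip_force: 0.0
```

>>> drive_tool:
  deltas: "-0.161 0.357 0 0.0277;-0.161 0.357 0 0;-0.161 0.357 0 0;-0.161 0.357 0 0;-0.161 0.357 0 0;-0.161 0.357 0 0;-0.161 0.357 0 0;-0.161 0.357 0 0;-0.161 0.357 0 0;-0.161 0.357 0 0"

```text
t: 5.85
eef_pos: [438.1, 250.1, 227.4]
tcp_rot: [-3.14, 0.001, 1.571]
ft_force: [0.8, 0.6, -0.1]
opening: 0.5
grip_force: 0.0
```

>>> drive_tool:
  deltas: "-0.161 0.357 -0.1 0;-0.161 0.357 -0.1 0;0 0 -0.3 0;0 0 -0.3 0;0 0 -0.2 0;0 0 0 0;0 0 0 0;0 0 0 0"

```text
t: 6.52
eef_pos: [407.7, 320.2, 129.2]
tcp_rot: [3.141, -0.0, 1.571]
ft_force: [-0.2, -0.5, 0.1]
opening: 0.498
grip_force: 0.0
```

Run:
```python
from h import *
print(env.state()['eef_pos'])
a,d=snap('top','t1');b,_=snap('scene','s1')
A=cv2.resize(a[140:270,160:380],(660,390),interpolation=cv2.INTER_CUBIC)
cu=b[170:260,280:460]; B=cv2.resize(cu,(420,210),interpolation=cv2.INTER_CUBIC)
o=np.zeros((600,660,3),np.uint8);o[:390]=A;o[390:,:420]=B
cv2.imwrite('pics/c1.png',o[:,:,::-1])
```

```text
[407.72568679 320.24009348 129.19367926]
```

View pics/c1.png

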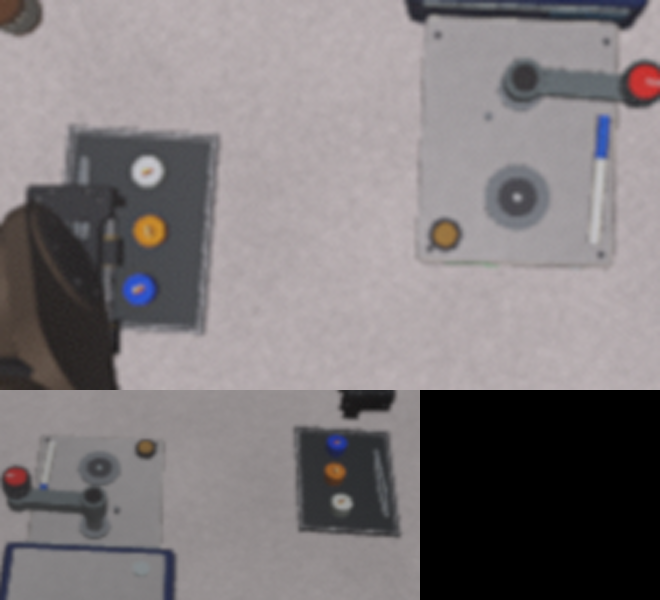

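>>> drive_tool:
  deltas: "0 0 -0.3 0;0 0 -0.3 0;0 0 -0.2 0;0 0 -0.12 0;0 0 -0.12 0;0 0 0 0;0 0 0 0"
  gripper: 0.55

```text
t: 7.2
eef_pos: [407.7, 320.3, 25.3]
tcp_rot: [3.141, -0.0, 1.571]
ft_force: [0.6, 0.1, 0.5]
opening: 0.448
grip_force: 0.0
```

>>> drive_tool:
  deltas: "0 0 0 0;0 0 0 0;0 0 0 0;0 0 0 0;0 0 0 0"
  gripper: 1

```text
t: 7.62
eef_pos: [407.8, 320.5, 25.6]
tcp_rot: [3.14, -0.001, 1.572]
ft_force: [-0.6, -0.0, 7.4]
opening: 0.305
grip_force: 30.0
```

>>> drive_tool:
  deltas: "0 0 0 0;0 0 0 0;0 0 0 0;0 0 0 -0.039;0 0 0 -0.039;0 0 0 -0.039;0 0 0 -0.039;0 0 0 -0.039;0 0 0 -0.039"
  gripper: 0.55

```text
t: 8.37
eef_pos: [407.3, 320.2, 24.6]
tcp_rot: [3.142, 0.0, 0.83]
ft_force: [0.8, -0.1, -0.4]
opening: 0.451
grip_force: 0.0
```

>>> drive_tool:
  deltas: "0 0 0 -0.039;0 0 0 -0.039;0 0 0 -0.039;0 0 0 -0.039;0 0 0 -0.039;0 0 0 -0.039;0 0 0 -0.039;0 0 0 0;0 0 0 0"

```text
t: 9.12
eef_pos: [407.3, 320.3, 24.6]
tcp_rot: [3.141, 0.0, -0.017]
ft_force: [0.2, -0.0, -0.2]
opening: 0.447
grip_force: 0.0
```

>>> drive_tool:
  deltas: "0 0 0 0;0 0 0 0;0 0 0 0;0 0 0 0;0 0 0 0"
  gripper: 1

```text
t: 9.53
eef_pos: [407.3, 320.2, 24.6]
tcp_rot: [3.141, 0.0, -0.02]
ft_force: [-0.2, -0.9, -0.6]
opening: 0.307
grip_force: 30.0
```

>>> drive_tool:
  deltas: "0 0 0.05 0;0 0 0.15 0;0 0 0.3 0;0 0 0.3 0;0 0 0.3 0;0 0 0.2 0;0 0 0.1 0;0 0 0 0"

```text
t: 10.2
eef_pos: [407.9, 320.6, 166.7]
tcp_rot: [-3.14, -0.003, -0.021]
ft_force: [0.3, 0.3, -1.0]
opening: 0.308
grip_force: 30.0
```

>>> drive_tool:
  deltas: "0.0926 -0.3696 0 0;0.0926 -0.3696 0 0;0.0926 -0.3696 0 0;0.0926 -0.3696 0 0;0.0926 -0.3696 0 0;0.0926 -0.3696 0 0;0.0926 -0.3696 0 0;0.0926 -0.3696 0 0;0.0926 -0.3696 0 0;0.0926 -0.3696 0 0"

```text
t: 11.03
eef_pos: [499.5, -51.2, 163.2]
tcp_rot: [-3.141, 0.002, -0.021]
ft_force: [0.5, 0.2, -0.7]
opening: 0.307
grip_force: 30.0
```

>>> drive_tool:
  deltas: "0 0 -0.3 0;0 0 -0.3 0;0 0 -0.12 0;0 0 0 0;0 0 0 0;0 0 0 0"

```text
t: 11.53
eef_pos: [500.1, -49.2, 92.8]
tcp_rot: [3.142, 0.0, -0.021]
ft_force: [0.6, -0.3, -1.3]
opening: 0.308
grip_force: 30.0
```

Run:
```python
from h import *
print(env.state()['eef_pos'])
b,d=snap('scene','s2');a,_=snap('top','t2')
h=b[170:245,275:375]; o=cv2.resize(h,(800,600),interpolation=cv2.INTER_CUBIC)
cv2.imwrite('pics/c2.png',o[:,:,::-1])
f=lambda p:(np.round((p[0]-275+.5)*8),np.round((p[1]-170+.5)*8))
for P in[(500.5,-49,64),(500.5,-49,74),(500.5,-49,94),(606,-51.2,135),(532.5,-49.5,64),(468.5,-48.5,64),(500.5,-81,64),(500.5,-17,64)]:print(P,f(proj('scene',P)))
```

```text
[500.09645185 -49.22103428  92.82125665]
(500.5, -49, 64) (np.float64(384.0), np.float64(268.0))
(500.5, -49, 74) (np.float64(384.0), np.float64(254.0))
(500.5, -49, 94) (np.float64(383.0), np.float64(225.0))
(606, -51.2, 135) (np.float64(364.0), np.float64(367.0))
(532.5, -49.5, 64) (np.float64(380.0), np.float64(327.0))
(468.5, -48.5, 64) (np.float64(388.0), np.float64(211.0))
(500.5, -81, 64) (np.float64(310.0), np.float64(267.0))
(500.5, -17, 64) (np.float64(458.0), np.float64(270.0))
```

View pics/c2.png

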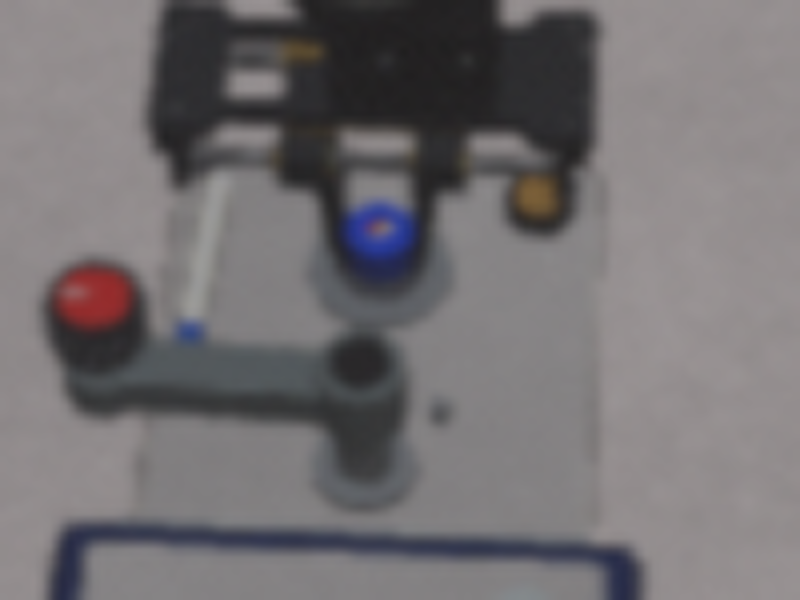

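>>> drive_tool:
  deltas: "0 0 -0.03 0;0 0 -0.02 0;0 0 -0.015 0;0 0 -0.01 0;0 0 0 0;0 0 0 0"

```text
t: 12.13
eef_pos: [499.9, -49.3, 85.1]
tcp_rot: [3.142, 0.0, -0.021]
ft_force: [-0.5, -0.3, 0.0]
opening: 0.303
grip_force: 30.0
```

>>> drive_tool:
  deltas: "0 0 -0.004 0;0 0 -0.004 0;0 0 0 0"

```text
t: 12.38
eef_pos: [500.0, -49.4, 84.6]
tcp_rot: [3.141, -0.0, -0.021]
ft_force: [-0.9, 0.6, 4.3]
opening: 0.309
grip_force: 30.0
```

Contact (about 4 N). Release and rise.

>>> drive_tool:
  deltas: "0 0 0 0;0 0 0 0;0 0 0 0"
  gripper: 0.55

```text
t: 12.63
eef_pos: [499.9, -49.3, 84.3]
tcp_rot: [3.142, 0.0, -0.021]
ft_force: [-0.6, -0.1, 0.2]
opening: 0.436
grip_force: 0.0
```

>>> drive_tool:
  deltas: "0 0 0.1 0;0 0 0.3 0;0 0 0.3 0;0 0 0.3 0;0 0 0.2 0;-0.3 -0.2 0 0;-0.3 -0.2 0 0;-0.3 -0.2 0 0;0 0 0 0"

```text
t: 13.38
eef_pos: [405.9, -110.6, 205.0]
tcp_rot: [3.142, 0.001, -0.023]
ft_force: [-0.2, -0.0, 0.6]
opening: 0.451
grip_force: 0.0
```

Run:
```python
from h import *
print(env.state()['eef_pos'])
a,_=snap('top','t3');b,_=snap('scene','s3')
A=cv2.resize(a[180:235,295:375],(800,550),interpolation=cv2.INTER_CUBIC)
cv2.imwrite('pics/c3.png',A[:,:,::-1])
for n,im,z in(('top',a,84),('scene',b,84)):
    H,S,V=cv2.split(cv2.cvtColor(im,cv2.COLOR_RGB2HSV)); m=((H>100)&(H<130)&(S>130)).astype(np.uint8)
    u,v=proj(n,(500.5,-49,80)).astype(int); k=m*0;k[v-9:v+10,u-9:u+10]=m[v-9:v+10,u-9:u+10];M=cv2.moments(k,True)
    c=(M['m10']/M['m00'],M['m01']/M['m00']);print(n,c,M['m00'],ray(n,*c,z),ray(n,*c,74))
```

```text
[ 405.89508918 -110.63847224  205.00244914]
top (332.2077922077922, 204.7792207792208) 77.0 [500.56097799 -48.06089327  84.        ] [501.04758141 -48.55296851  74.        ]
scene (322.2857142857143, 200.5) 42.0 [505.01065911 -49.22114448  84.        ] [497.09257677 -49.73760972  74.        ]
```

View pics/c3.png

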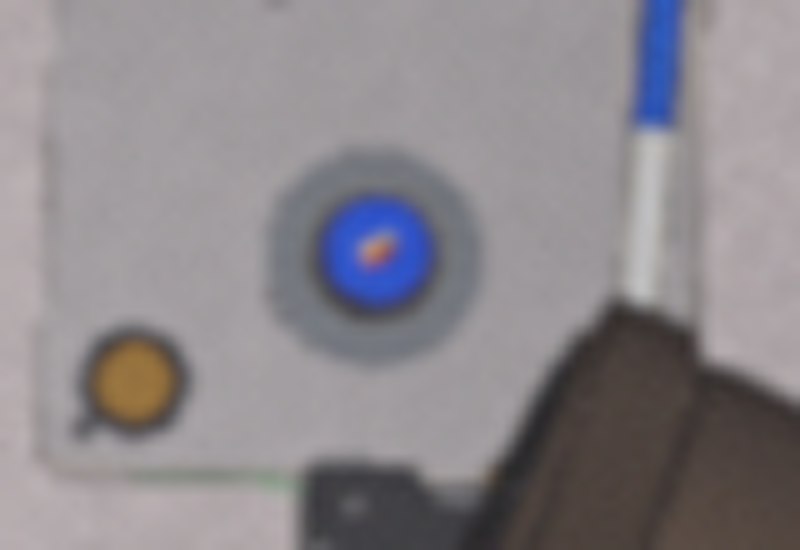

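>>> drive_tool:
  deltas: "0.15 0 0.25 0.0369;0.15 0 0 0.0369;0.15 0 0 0.0369;0.15 0 0 0.0369;0.15 0 0 0.0369;0.15 0 0 0.0369;0.15 0 0 0.0369;0.15 0 0 0.0369;0.15 0 0 0.0369;0.15 0 0 0.0369"
  gripper: 0.45

```text
t: 14.32
eef_pos: [561.5, -108.4, 229.5]
tcp_rot: [3.141, -0.0, 1.145]
ft_force: [0.4, 0.1, 0.3]
opening: 0.55
grip_force: 0.0
```

>>> drive_tool:
  deltas: "0.15 0.02 0 0.0369;0.15 0 0 0.0369;0.147 0 0 0.0369;0 0 0 0;0 0 0 0;0 0 0 0"

```text
t: 14.82
eef_pos: [604.3, -106.7, 229.2]
tcp_rot: [-3.141, -0.0, 1.483]
ft_force: [-0.2, -0.7, 0.3]
opening: 0.547
grip_force: 0.0
```

>>> drive_tool:
  deltas: "-0.037 -0.005 -0.3 0;0 0 -0.3 0;0 0 -0.3 0;0 0 -0.207 0;0 0 0 0;0 0 0 0"

```text
t: 15.32
eef_pos: [600.5, -107.7, 118.7]
tcp_rot: [-3.14, -0.0, 1.484]
ft_force: [0.0, 0.5, 0.8]
opening: 0.549
grip_force: 0.0
```

>>> drive_tool:
  deltas: "0 0 0 0;0 0 0 0;0 0 0 0;0 0 0 0;0 0 0 0;0 0 0 0;0 0 0 0"
  gripper: 1

```text
t: 15.9
eef_pos: [600.7, -107.9, 119.4]
tcp_rot: [-3.141, 0.0, 1.486]
ft_force: [-2.5, -0.3, 6.5]
opening: 0.254
grip_force: 29.8
```

Run:
```python
from h import *
s=env.state();print(s['eef_pos'],s['tcp_rot'],s['opening'])
P=np.array([606,-51.2]);a=s['eef_pos'][:2]-P;print(np.hypot(*a))
R=lambda t:np.array([[np.cos(t),-np.sin(t)],[np.sin(t),np.cos(t)]])
T=-1.504;n=16
for k in range(n):print(np.round((P+R(T*(k+1)/n)@a-P-R(T*k/n)@a)/100,3),round(T/n/np.pi,4))
```

```text
[ 600.66423965 -107.88401702  119.35735696] [-3.14141337e+00  3.66067375e-04  1.48645585e+00] 0.2543336593322553
56.93459514329048
[-0.053  0.008] -0.0299
[-0.052  0.012] -0.0299
[-0.051  0.017] -0.0299
[-0.049  0.022] -0.0299
[-0.047  0.026] -0.0299
[-0.044  0.031] -0.0299
[-0.041  0.035] -0.0299
[-0.037  0.038] -0.0299
[-0.034  0.042] -0.0299
[-0.029  0.045] -0.0299
[-0.025  0.047] -0.0299
[-0.021  0.049] -0.0299
[-0.016  0.051] -0.0299
[-0.011  0.052] -0.0299
[-0.006  0.053] -0.0299
[-0.001  0.053] -0.0299
```

>>> drive_tool:
  deltas: "-0.053 0.008 0 -0.0299;-0.052 0.012 0 -0.0299;-0.051 0.017 0 -0.0299;-0.049 0.022 0 -0.0299;-0.047 0.026 0 -0.0299;-0.044 0.031 0 -0.0299;-0.041 0.035 0 -0.0299;-0.037 0.038 0 -0.0299"

```text
t: 16.57
eef_pos: [562.9, -89.9, 119.3]
tcp_rot: [3.141, 0.001, 0.73]
ft_force: [-5.3, -7.6, 6.9]
opening: 0.249
grip_force: 29.7
```

>>> drive_tool:
  deltas: "-0.034 0.042 0 -0.0299;-0.029 0.045 0 -0.0299;-0.025 0.047 0 -0.0299;-0.021 0.049 0 -0.0299;-0.016 0.051 0 -0.0299;-0.011 0.052 0 -0.0299"

```text
t: 17.07
eef_pos: [548.9, -61.1, 119.4]
tcp_rot: [3.141, 0.002, 0.166]
ft_force: [-7.8, -8.1, 8.8]
opening: 0.253
grip_force: 30.0
```

>>> drive_tool:
  deltas: "-0.004 0.03 0 -0.017;-0.002 0.03 0 -0.017;0 0 0 0;0 0 0 0"

```text
t: 17.4
eef_pos: [548.3, -55.0, 119.3]
tcp_rot: [3.141, 0.002, 0.063]
ft_force: [-8.2, -6.7, 10.5]
opening: 0.25
grip_force: 30.1
```

>>> drive_tool:
  deltas: "0 0.016 0 -0.009;0 0.016 0 -0.009;0 0.012 0 -0.007;0 0 0 0"

```text
t: 17.73
eef_pos: [548.2, -50.5, 119.3]
tcp_rot: [3.141, 0.002, -0.017]
ft_force: [-8.0, -7.9, 9.8]
opening: 0.247
grip_force: 30.1
```

>>> drive_tool:
  deltas: "0 0.008 0 -0.003;0 0.008 0 -0.002;0 0 0 0"

```text
t: 17.98
eef_pos: [548.3, -50.4, 119.3]
tcp_rot: [3.138, 0.002, -0.03]
ft_force: [-10.7, -17.4, 8.5]
opening: 0.25
grip_force: 30.0
```

>>> drive_tool:
  deltas: "0 0 0 0;0 0 0 0;0 0 0 0;0 0 0.2 0;0 0 0.3 0;0 0 0.3 0;0 0 0.2 0;0 0 0 0"
  gripper: 0.4

```text
t: 18.65
eef_pos: [550.8, -48.3, 222.7]
tcp_rot: [3.141, -0.007, -0.03]
ft_force: [0.4, -0.2, -0.5]
opening: 0.595
grip_force: 0.0
```

>>> drive_tool:
  deltas: "-0.08 0.002 0 0.0387;-0.08 0 0 0.0387;-0.08 0 0 0.0387;-0.08 0 0 0.0387;-0.08 0 0 0.0387;-0.08 0 0 0.0387;0 0 0 0;0 0 0 0"
  gripper: 0.3

```text
t: 19.32
eef_pos: [501.4, -48.0, 218.4]
tcp_rot: [-3.141, 0.0, 0.695]
ft_force: [0.0, -0.2, -0.4]
opening: 0.701
grip_force: 0.0
```

Run:
```python
from h import *
s=env.state();print(s['eef_pos'],s['joints'][5])
b,_=snap('scene','s4')
cv2.imwrite('pics/c4.png',cv2.resize(b[170:245,275:375],(800,600),interpolation=cv2.INTER_CUBIC)[:,:,::-1])
```

```text
[501.38664592 -47.98887713 218.42255707] 0.6487540686356158
```

View pics/c4.png

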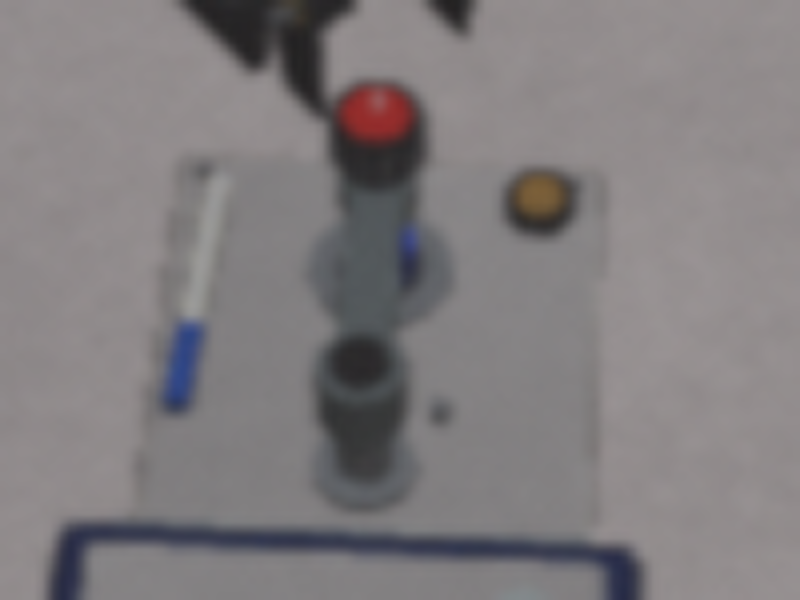

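>>> drive_tool:
  deltas: "-0.008 -0.009 -0.25 0;0 0 -0.25 0;0 0 -0.17 0;0 0 0 0;0 0 0 0"

```text
t: 19.78
eef_pos: [500.8, -49.0, 151.2]
tcp_rot: [-3.14, 0.001, 0.697]
ft_force: [-0.3, 0.6, 0.8]
opening: 0.701
grip_force: 0.0
```

>>> drive_tool:
  deltas: "0 0 0 0;0 0 0 0;0 0 0 0;0 0 0 0;0 0 0 0;0 0 0 0"
  gripper: 1

```text
t: 20.28
eef_pos: [500.4, -49.0, 152.1]
tcp_rot: [3.141, -0.0, 0.699]
ft_force: [-2.5, 1.0, 5.7]
opening: 0.414
grip_force: 30.0
```

>>> drive_tool:
  deltas: "0 0 0 -0.0371;0 0 0 -0.0371;0 0 0 -0.0371;0 0 0 -0.0371;0 0 0 -0.0371;0 0 0 -0.0371;0 0 0 -0.0371;0 0 0 -0.0371;0 0 0 -0.0371;0 0 0 -0.0371"

```text
t: 21.12
eef_pos: [500.7, -50.0, 152.1]
tcp_rot: [3.14, -0.001, -0.471]
ft_force: [-3.8, -8.7, 4.9]
opening: 0.417
grip_force: 30.0
```

>>> drive_tool:
  deltas: "0 0 0 -0.0371;0 0 0 -0.0371;0 0 0 0;0 0 0 0"

```text
t: 21.45
eef_pos: [500.4, -50.4, 152.2]
tcp_rot: [3.14, -0.001, -0.699]
ft_force: [-4.8, -11.9, 6.0]
opening: 0.416
grip_force: 30.0
```

Run:
```python
from h import *
s=env.state();print(s['moment'],s['joints'][5],s['tau'][5])
```

```text
[-1.97683076  1.01703323  0.14208368] 2.0419558545932683 0.5541738867759705
```

>>> drive_tool:
  deltas: "0 0 0 0;0 0 0 0;0 0 0 0;0 0 0 0"
  gripper: 0.3

```text
t: 21.78
eef_pos: [500.6, -48.9, 151.6]
tcp_rot: [-3.142, 0.0, -0.699]
ft_force: [0.2, -0.5, -0.3]
opening: 0.641
grip_force: 0.0
```

>>> drive_tool:
  deltas: "0 0 0 0.0371;0 0 0 0.0371;0 0 0 0.0371;0 0 0 0.0371;0 0 0 0.0371;0 0 0 0.0371;0 0 0 0.0371;0 0 0 0.0371;0 0 0 0.0371;0 0 0 0.0371"

```text
t: 22.62
eef_pos: [500.6, -48.9, 151.6]
tcp_rot: [-3.142, 0.0, 0.472]
ft_force: [0.6, -0.2, 0.3]
opening: 0.703
grip_force: 0.0
```

>>> drive_tool:
  deltas: "0 0 0 0.0371;0 0 0 0;0 0 0 0"

```text
t: 22.87
eef_pos: [500.6, -48.9, 151.6]
tcp_rot: [3.142, -0.0, 0.579]
ft_force: [-0.4, -0.1, -0.2]
opening: 0.7
grip_force: 0.0
```

Run:
```python
from h import *
b,_=snap('scene','s5')
cv2.imwrite('pics/c5.png',cv2.resize(b[165:205,295:350],(550,400),interpolation=cv2.INTER_CUBIC)[:,:,::-1])
```

```text
(no output)
```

View pics/c5.png

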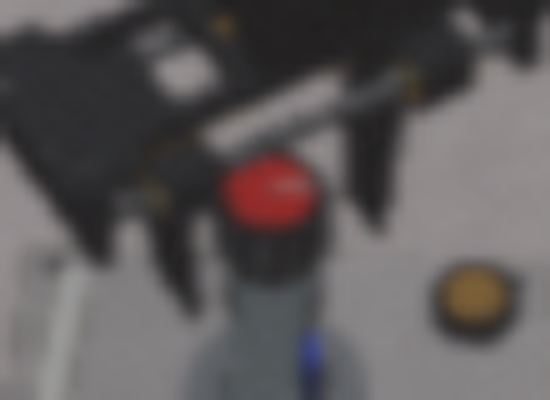

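>>> drive_tool:
  deltas: "0 0 0 0;0 0 0 0;0 0 0 0;0 0 0 0;0 0 0 0;0 0 0 0"
  gripper: 1

```text
t: 23.42
eef_pos: [500.4, -49.0, 151.6]
tcp_rot: [-3.141, 0.0, 0.582]
ft_force: [-1.0, -0.5, -0.4]
opening: 0.416
grip_force: 30.0
```

>>> drive_tool:
  deltas: "0 0 0 -0.0357;0 0 0 -0.0357;0 0 0 -0.0357;0 0 0 -0.0357;0 0 0 -0.0357;0 0 0 -0.0357;0 0 0 -0.0357;0 0 0 -0.0357;0 0 0 -0.0357;0 0 0 -0.0357"

```text
t: 24.25
eef_pos: [500.4, -50.1, 151.7]
tcp_rot: [3.14, -0.001, -0.544]
ft_force: [-3.4, -10.0, 0.1]
opening: 0.413
grip_force: 30.0
```

>>> drive_tool:
  deltas: "0 0 0 0;0 0 0 0;0 0 0 0"

```text
t: 24.5
eef_pos: [500.4, -50.1, 151.7]
tcp_rot: [3.14, -0.001, -0.539]
ft_force: [-2.8, -8.9, 0.6]
opening: 0.417
grip_force: 30.0
```

>>> drive_tool:
  deltas: "0 0 0 0;0 0 0 0;0 0 0 0;0 0 0 0;0 0 0.3 0;0 0 0.3 0;0 0 0.3 0;-0.3 0 0 0;-0.3 0 0 0;0 0 0 0"
  gripper: 0.3

```text
t: 25.33
eef_pos: [436.5, -48.3, 241.9]
tcp_rot: [3.141, 0.002, -0.539]
ft_force: [0.5, -0.4, -0.2]
opening: 0.7
grip_force: 0.0
```

Run:
```python
from h import *
b,_=snap('scene','s6');a,_=snap('top','t6')
o=np.hstack([cv2.resize(b[165:240,280:370],(420,350),interpolation=cv2.INTER_CUBIC),cv2.resize(a[155:230,290:370],(373,350),interpolation=cv2.INTER_CUBIC)])
cv2.imwrite('pics/c6.png',o[:,:,::-1])
```

```text
(no output)
```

View pics/c6.png

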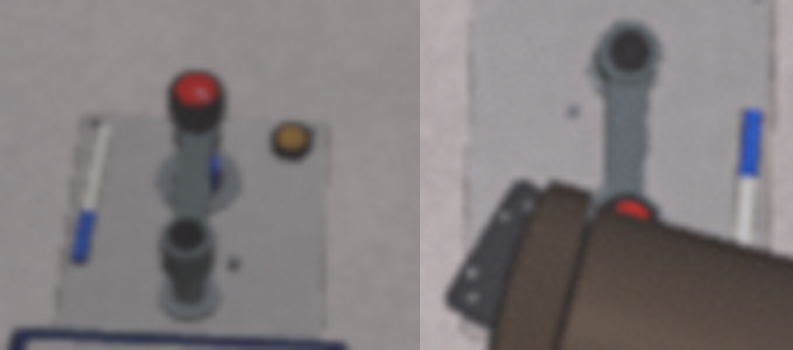

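Run:
```python
from h import *
for f in('s4','s5','s6'):
    im=cv2.imread(f'pics/{f}.png').astype(float);c=np.array(im)
    w=[];r=[]
    for v in range(176,192):
        for u in range(313,332):
            B,G,R=im[v,u]
            if R>90 and R>1.4*G: r.append((u,v,G))
    r=np.array(r);cx=r[:,:2].mean(0);g=np.clip(r[:,2]-np.median(r[:,2])-8,0,None);p=(r[:,:2]*g[:,None]).sum(0)/g.sum()
    P,C=ray('scene',*p,165),ray('scene',*cx,165);d=P-C
    print(f,len(r),d[:2],'cw from -x',np.arctan2(d[1],-d[0]))
```

```text
s4 51 [-7.80558571  0.34608207] cw from -x 0.044308725346669506
s5 49 [-3.86053812  7.26316088] cw from -x 1.082249375807913
s6 51 [2.59774808 3.28950107] cw from -x 2.239230595911394
```

```bash
python3 -c "
from cell import env
print(env.job_done())"
```

```text
the job is handed in; nothing more can be done
None
```

The job is handed in: the blue mount stands upright on the crystal, within about 1 mm of its centre, the press arm is at its stop, and the knob held its clicked-over position after release (about 2.2 to 2.4 rad by camera). It took about 25 s of the 70 s allowed.

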